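# Hang the spice caddy level

### The arm

A 6-joint arm with a two-finger parallel gripper is mounted at the origin on a cart in front of the work surface, level with it; the furniture and walls round the work are solid. World frame = base frame: x ahead of the robot, y to its left, z up, the work surface at z = 0. Lengths are in m, angles in degrees, forces in N, time in s.
With the tool pointing down it reaches from about 0.4 to 0.825 m from the base axis. Payload 7 kg.
Tool frame: the origin (TCP) lies on the centre line of the jaws, within the pads' length; the fingertips stand 19 mm ahead of it and the grasp point (between the pads) is the TCP (r.tip_extent is the distance from the TCP to the fingertips, in m); z points along the fingers, y is the line along which they close (so a half turn about z gives the same grasp; the last joint's range is limited). The gripper opens to 88 mm and grips with 3 to 60 N. Pads are 19 mm wide; open, the fingers measure 130 mm over their backs; the gripper's body (78 mm by 193 mm) begins 47 mm behind the grasp point.
Start: joints at [-60.098, 20.546, 0.682, 0, -70.136, -16.507], TCP at [0.156, -0.657, 0.246] pointing down, gripper open.
Joint ranges: [-176.03, 176.03], [-82.01, 121.73], [-58.28, 71.71], [-173.87, 95.51], [-174.79, -0.11], [-173.66, 173.66]. Speed limits (degrees/s): [136.94, 136.94, 172.46, 180, 180, 180].

### API

Orientations are given as [roll, pitch, yaw] about the fixed x, y, z axes, in that order (R = Rz(yaw) Ry(pitch) Rx(roll)).
In Python, from plant import r gives the robot as it stands. The module is installed in compiled form; this text tells all that it offers.
- The arm moves only by the tool jog_arm, never from a script. Its argument "deltas" is a list that holds one entry, the list of rows, each a list of 5 numbers: the opening, from -1 (shut) to 1 (fully open), then the shift along the world's x, y, z in cm, then the turn about the world's z in rad. In form: [[[claw, dx, dy, dz, turn], ...]]. A call has 1 to 8 rows; each row shifts and turns the commanded pose from where the row before left it; what a row does not reach is not made up. A row lasts 1/8 s, in which the tool goes at most 62.5 mm and 10.7 degrees, less where a joint would pass 70% of its speed; a pose out of reach is approached as far as the arm can. A call with a gripper value outside its range is refused whole. The fingers move at their own pace and stop on an object; "force" is the grip in N (left out, the last holds). Time passes only in rows, so rows that do not move let the fingers close. It gives the time, the measured TCP pose, the force, the opening and the grip force at its end, in the units of the state.
- r.get_state(): the state, without advancing time (a new reading comes with each control period).
- r.capture(name): name is "scene" or "top" or "wrist"; returns the picture (480x640x3 uint8, blue, green, red); there is no depth.
- r.camera_info(name): a dict with "fx", "fy", "cx", "cy" (pixels), "view" (4x4, takes a point from world to camera coordinates). Camera axes: x right, y up, looking along -z (the intrinsics and any distortion apply to the point x, -y, -z); pixel columns grow to the right and rows downward; lengths in m; the calibration is good to about 2 mm. The wrist camera is an equidistant fisheye: a pixel r from the principal point sees the ray r / f radians off the axis. A picture is of the moment at which its call begins: read the wrist's pose just before it. camera_info takes no time and is no camera call; for the wrist camera it gives the pose at the moment of the call.
- r.close_job(): hands the job in; it is judged then, once.
The state is a dict: "time_s": time; "joints": joint angles; "qd": joint speeds; "joint_torque": joint torques, N m; "tcp_pos": TCP position; "eef_rot": TCP orientation; "contact_force": force on the tool from outside, world axes, zero at the start; "moment": the same for the moment, N m; "gripper_width": finger opening in m; "gripper_force": force on a finger pad.
Only numpy, scipy, OpenCV 4.12 (cv2) and the standard library are available. Lean on these libraries where they do the work, as an engineer would, in place of code of your own. Each camera call takes 0.05 s, during which the arm holds its last target. There are 200 camera calls.

### The job

Pick up the wooden spice caddy with its three jars inside and hang it on the arm of the hook stand by whichever of the three holes in its top bar lets it hang level. Slide it right back along the arm to the brass collar and leave it hanging there at rest; the arm's height has been reset by hand and is not known exactly, so feel for it and go gently, never pressing hard on the stand. Keep the jars in the caddy and leave everything else where it is.

Things in the scene. Friction and masses are not known exactly. Their poses are not given: they have to be found in the camera images.
- caddy: Loose wooden carrying caddy, 56 x 165 x 166 mm, 0.14 kg without the jars, its own balance point at y = 0. Origin: centre of its underside; x through the thickness of its top bar, y along its length, z up. Below, an open tray 36 mm high: three cells (47 mm inside, floor 4 mm up) in a row at y = -51, 0, +51 mm, a loose jar in each. It may hang either way round.
- bar_top (a point): Centre of the top edge of the caddy's bar, 166 mm above the caddy's origin. The upright bar is 8 mm thick in x, 155 mm long in y, from z = 122 to 166 mm of the caddy, between two end boards. Grip it here, pinched across x from above; fingers right over a hole block it, so grip about 30 mm in y beside the hole to be used. Below its holes the bar goes on for 17 mm.
- hole_left (a point): Centre of the hole at y = +26, z = 148 mm of the caddy, 18 mm across, right through the bar
- hole_middle (a point): Centre of the hole at y = 0, z = 148 mm of the caddy, 18 mm across, right through the bar
- hole_right (a point): Centre of the hole at y = -26, z = 148 mm of the caddy, 18 mm across, right through the bar
- salt: Glass salt shaker with a steel cap, full, 44 x 44 x 90 mm, about 0.31 kg, much the heaviest of the three; stands in any one of the caddy's cells. Origin: centre of its underside, z up
- jar_black: Spice jar with a black cap, nearly empty, 41 mm across, 105 mm high, 0.04 kg; stands in one of the cells. Origin: centre of its underside, z up
- jar_brown: Spice jar with a dark brown cap and a blue and red label, nearly empty, 41 mm across, 105 mm high, 0.04 kg; stands in one of the cells. Origin: centre of its underside, z up
- stand: Fixed hook stand: dark steel base plate 200 x 130 x 12 mm, a post, and a straight level arm (a steel rod 8 mm thick) from the post along -x, towards the robot, at y = 0. Origin: on the counter straight below the seat, where the middle of the caddy's bar lies when it touches the collar; x from the arm's tip to the post, z up. The stand does not yield.
- post_top (a point): Top of the stand's steel post, 16 mm thick, at x = 120, z = 255 mm of the stand. A black clamp, 30 mm across, on the post carries the arm. The height of the arm's axis is somewhere from 205 to 235 mm above the counter, is not among the readings and must be felt, for instance with shut fingertips from above on the plain rod between collar and clamp.
- collar_foot (a point): Point on the base plate straight below the front face of the brass collar, at x = 4 mm of the stand. The collar is 22 mm across, 5 mm long and fixed on the arm. Behind it the same plain rod goes on at the same height to the clamp at x = 105 mm.
- tip_foot (a point): Point on the base plate straight below the arm's very tip, at x = -38 mm of the stand. From x = -28 mm to the tip the rod turns up to a lip whose top is 9 mm above the arm's axis, so the end is 13 mm high (4 mm below the axis to 9 mm above it); between lip and collar the rod is plain.
- mug: Cream mug, 78 x 109 x 101 mm, a bystander. Origin: centre of its underside
- pepper_mill: Dark wooden pepper mill, 58 mm across, 170 mm high, a bystander. Origin: centre of its underside
- tumbler: Clear glass tumbler, 81 mm across, 91 mm high, a bystander. Origin: centre of its underside
Things that resemble listed ones, but are neither listed nor needed, are in the scene too. Leave any turquoise look-alike of the salt alone.

How it is judged:
By the outcome, as a careful person would: the job done as asked, in the order asked, and still so for the second after the job is handed in, with the robot touching nothing.
It also fails if it takes over 67 s, if anything falls off the work surface, if the arm or the gripper's body presses on something with over 40 N, if the wrist force passes 120 N, or if a joint passes its speed limit or range.

## Working session

There is one attempt and no reset: what is moved stays moved. The work goes in short steps, Python scripts to look and compute and a tool call to move; the robot and the scene stay as the last step left them, time stands still between calls to the robot, and variables do not carry over. Pictures are saved under pics/ and viewed, at most 10 in all, crops included, and the job is handed in when it is done.

Besides the shell and the picture viewer there is one more tool, called as name([rows], argument=value, ...), one row to a line, values as JSON. jog_arm: Moves the arm, as the interface text tells. Its arguments: {"type":"object","properties":{"deltas":{"type":"array"},"force":{"type":"number"}},"required":["deltas"]}

```bash
mkdir -p pics
cat > h.py <<'E'
import numpy as np, cv2
from plant import r
def ray(name,u,v,info=None):
    c=info or r.camera_info(name); V=np.array(c["view"]); x=(u-c["cx"])/c["fx"]; y=(v-c["cy"])/c["fy"]
    if name=="wrist":
        t=np.hypot(x,y); s=np.sin(t)/t if t>1e-9 else 1; d=np.array([x*s,-y*s,-np.cos(t)])
    else: d=np.array([x,-y,-1.])
    R=V[:3,:3]; o=-R.T@V[:3,3]; d=R.T@d; return o,d/np.linalg.norm(d)
def onz(name,u,v,z,info=None):
    o,d=ray(name,u,v,info); return o+d*(z-o[2])/d[2]
def onx(name,u,v,x,info=None):
    o,d=ray(name,u,v,info); return o+d*(x-o[0])/d[0]
def meet(a,b):
    (o1,d1),(o2,d2)=a,b; s=np.linalg.lstsq(np.c_[d1,-d2],o2-o1,rcond=None)[0]
    p,q=o1+s[0]*d1,o2+s[1]*d2; return (p+q)/2,np.linalg.norm(p-q)
def proj(name,P):
    c=r.camera_info(name); V=np.array(c["view"]); p=V[:3,:3]@np.array(P)+V[:3,3]; x,y,z=p[0],-p[1],-p[2]
    if name=="wrist":
        rr=np.hypot(x,y); t=np.arctan2(rr,z); x,y,z=x/rr*t,y/rr*t,1
    return np.array([c["fx"]*x/z+c["cx"],c["fy"]*y/z+c["cy"]])
E
python3 - <<'E'
from h import *
np.set_printoptions(precision=3,suppress=True)
for n in("scene","top"):
    cv2.imwrite(f"pics/{n}0.png",r.capture(n)); c=r.camera_info(n); V=np.array(c["view"]); print(n,c["fx"],c["cx"],c["cy"],"pos",-V[:3,:3].T@V[:3,3],"look",-V[2,:3]); print({k:v for k,v in c.items() if k not in("view",)})
print(r.get_state())
E
```

```text
scene 443.6700950271026 322.9618920559177 244.22458416407244 pos [-0.3   -0.757  0.77 ] look [ 0.693  0.537 -0.482]
{'fx': 443.6700950271026, 'fy': 443.6700950271026, 'cx': 322.9618920559177, 'cy': 244.22458416407244}
top 510.32915694790563 319.3908436261642 243.66446881613365 pos [ 0.329 -0.092  1.354] look [ 0.177  0.006 -0.984]
{'fx': 510.32915694790563, 'fy': 510.32915694790563, 'cx': 319.3908436261642, 'cy': 243.66446881613365}
{'time_s': 0.1, 'joints': array([-60.097,  20.587,   0.64 ,  -0.016, -70.135, -16.508]), 'qd': array([-0.019, -0.123,  0.17 ,  0.01 ,  0.093, -0.029]), 'joint_torque': array([ -0.002, -58.416,  29.376,   7.016,   0.01 ,  -0.   ]), 'tcp_pos': array([ 0.156, -0.656,  0.245]), 'eef_rot': array([ 179.917,   -0.009, -166.61 ]), 'contact_force': array([-0.015,  0.793, -0.459]), 'moment': array([0.009, 0.056, 0.005]), 'gripper_force': 0.0, 'gripper_width': 0.08795320656384328}
```

View pics/scene0.png

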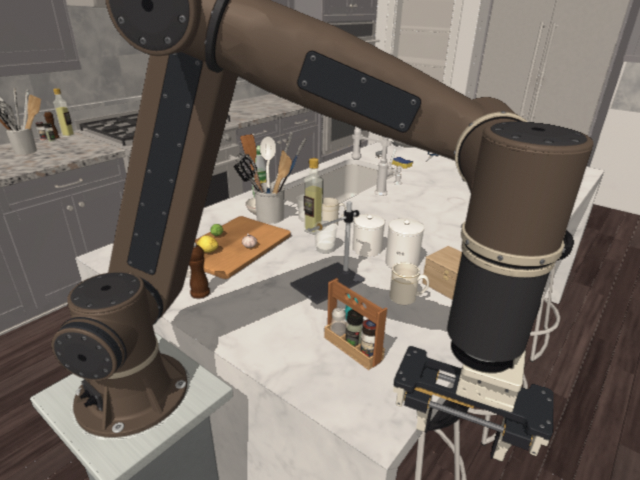

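View pics/top0.png

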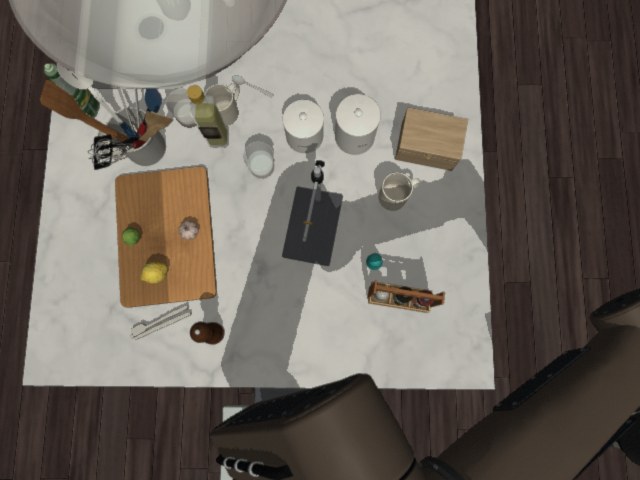

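The scene view shows the caddy at about (357,325), the stand at (345,250), the mug at (404,285) and the mill at (200,272). The top view shows the caddy at (405,297), the stand arm from (305,240) to (318,170), and a turquoise look-alike of the salt at (374,261).

Candidates (top view): the caddy at (405,297) is the only one. For the salt, either the steel-capped jar in the caddy at (383,295) or the turquoise item at (374,261), which I leave alone. The wooden box at (432,138) is not the caddy. I'll check this in a close crop.

Run:
```python
from h import *
s=cv2.imread("pics/scene0.png");t=cv2.imread("pics/top0.png")
a=cv2.resize(s[270:370,310:400],None,fx=4.4,fy=5,interpolation=2)[:500]
b=cv2.resize(t[250:320,355:455],(400,280),interpolation=2)
c=cv2.resize(t[155:270,275:350],(196,300),interpolation=2)
o=np.zeros((600,800,3),np.uint8);o[:500,:396]=a;o[:280,400:]=b;o[290:590,400:596]=c
cv2.imwrite("pics/crop1.png",o)
```

```text
(no output)
```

View pics/crop1.png

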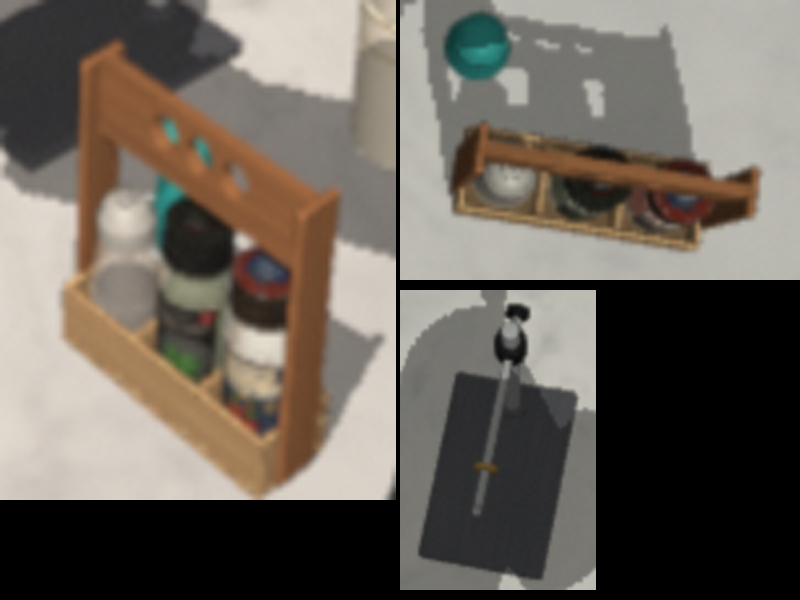

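Crop: the steel-capped white salt stands in the cell at the left (+y) end, black in the middle, and brown at the right end. The turquoise item stands separately behind the caddy. The centre of mass is therefore about 26 mm toward the salt, so I use the hole on the salt side. Next I measure coarsely.

Run:
```python
from h import *
np.set_printoptions(precision=4,suppress=True)
L=meet(ray("scene",336.1,279.5),ray("top",375.8,284)); R=meet(ray("scene",383.5,309),ray("top",443.2,294))
print("bar ends",L,R,np.linalg.norm(L[0]-R[0]),np.degrees(np.arctan2(*(L[0]-R[0])[1::-1])))
t=cv2.imread("pics/top0.png"); h=cv2.cvtColor(t,cv2.COLOR_BGR2HSV)
m=((h[...,2]<75)).astype(np.uint8); m[:185]=0;m[268:]=0;m[:,:280]=0;m[:,345:]=0
m=cv2.morphologyEx(m,cv2.MORPH_CLOSE,np.ones((9,9)));m=cv2.morphologyEx(m,cv2.MORPH_OPEN,np.ones((9,9)))
c=max(cv2.findContours(m,0,1)[0],key=cv2.contourArea); rc=cv2.boxPoints(cv2.minAreaRect(c)); print(rc)
P=np.array([onz("top",*p,.012) for p in rc]);print("plate",P,P.mean(0),np.linalg.norm(np.diff(P,axis=0),axis=1))
for z in(.205,.22,.235): print(z,[onz("top",*p,z) for p in((304.5,240.4),(307.6,222.8),(316.4,182.6))])
# brass
b=cv2.inRange(h,(10,120,60),(30,255,255));b[:200]=0;b[240:]=0;b[:,:290]=0;b[:,330:]=0
ys,xs=np.nonzero(b);print("brass",xs.mean(),ys.mean(),len(xs))
```

```text
bar ends (array([ 0.4493, -0.2187,  0.1642]), np.float64(0.0023758798703521853)) (array([ 0.4256, -0.3734,  0.1628]), np.float64(0.0026397000427037256)) 0.15649951861810285 81.3005569041498
[[281.4615 256.6923]
 [295.9231 184.3846]
 [343.2307 193.8462]
 [328.7692 266.1538]]
plate [[ 0.5348  0.0162  0.012 ]
 [ 0.7347 -0.0192  0.012 ]
 [ 0.7088 -0.1483  0.012 ]
 [ 0.5103 -0.1098  0.012 ]] [ 0.6221 -0.0653  0.012 ] [0.203  0.1316 0.2022]
0.205 [array([ 0.5433, -0.0514,  0.205 ]), array([ 0.5846, -0.0581,  0.205 ]), array([ 0.6809, -0.0775,  0.205 ])]
0.22 [array([ 0.5405, -0.052 ,  0.22  ]), array([ 0.5813, -0.0585,  0.22  ]), array([ 0.6763, -0.0777,  0.22  ])]
0.235 [array([ 0.5377, -0.0525,  0.235 ]), array([ 0.5779, -0.059 ,  0.235 ]), array([ 0.6718, -0.0779,  0.235 ])]
brass 307.3333333333333 222.38888888888889 18
```

jog_arm([
  [[1,3.5,4.5,1,0.148],[1,3.5,4.5,1,0.148],[1,3.5,4.5,1,0.148],[1,3.5,4.5,1,0.148],[1,3.5,4.5,1,0.148],[1,3.5,4.5,1,0.148],[1,3.5,4.5,1,0.148],[1,3.5,4.5,1,0.148]],
])

```text
time_s: 1.1
tcp_pos: [0.4371, -0.2949, 0.3258]
eef_rot: [-180.0, 0.0, -98.5]
contact_force: [0.7, -0.8, -0.1]
gripper_width: 0.0877
gripper_force: 0.0
```

Run:
```python
from h import *
np.set_printoptions(precision=4,suppress=True)
r.capture("wrist");s=r.get_state();print(s["time_s"],s["tcp_pos"],s["eef_rot"],s["joints"],s["qd"])
c=r.camera_info("wrist");cv2.imwrite("pics/w1.png",r.capture("wrist"));np.save("w1.npy",c,allow_pickle=True)
V=np.array(c["view"]);print(c,-V[:3,:3].T@V[:3,3])
```

```text
1.15 [ 0.4408 -0.2916  0.327 ] [-179.8359    0.0292  -97.9217] [-12.2328   3.991  -10.0818  -0.0428 -75.7657   4.3215] [-4.7469  0.2917 -0.6079  0.6413  1.547  -3.2625]
{'fx': 371.64829954431775, 'fy': 371.64829954431775, 'cx': 321.1405755005509, 'cy': 242.61750175536864, 'view': array([[-0.9905,  0.1371, -0.0021,  0.4779],
       [-0.1314, -0.953 , -0.273 , -0.1647],
       [-0.0395, -0.2702,  0.962 , -0.5287],
       [ 0.    ,  0.    ,  0.    ,  1.    ]])} [ 0.4308 -0.3653  0.4646]
```

View pics/w1.png

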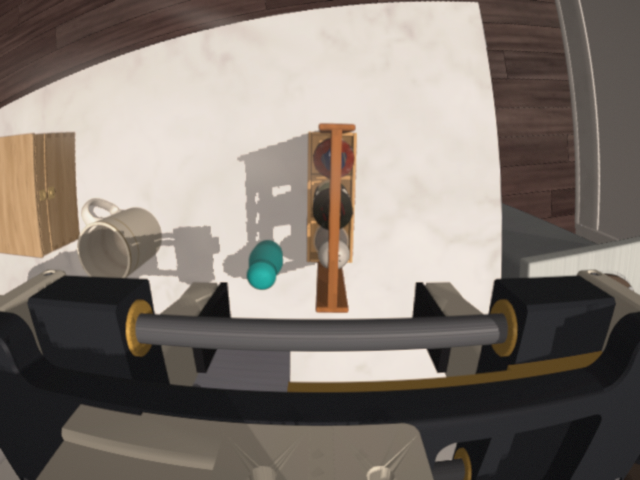

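The wrist view shows the bar edge-on from (335,128) to (332,310), with the black jar at (333,207), the salt at (332,250) and the turquoise look-alike at (263,265). I take the second view lower, above the grasp.

```bash
cat > bar.py <<'E'
from h import *
def bar(im,c,z=.166,r0=135,r1=300):
    h=cv2.cvtColor(im,cv2.COLOR_BGR2HSV); m=cv2.inRange(h,(5,130,90),(14,255,255)); m[:, :290]=0; m[:,375:]=0; m[325:]=0
    n,l,st,_=cv2.connectedComponentsWithStats(m); k=1+np.argmax(st[1:,4]); m=(l==k)
    ys,xs=np.nonzero(m); print("bbox",xs.min(),xs.max(),ys.min(),ys.max())
    w=[(y,xs[ys==y].min(),xs[ys==y].max()) for y in range(ys.min(),ys.max()+1) if (ys==y).any()]
    for a in w[::12]+w[-1:]: print(*a)
    return np.array(w)
E
python3 - <<'E'
from bar import *
np.set_printoptions(precision=4,suppress=True)
c=np.load("w1.npy",allow_pickle=True).item(); w=bar(cv2.imread("pics/w1.png"),c)
for y,a,b in w[::15]: print(onz("wrist",a,y,.166,c),onz("wrist",b,y,.166,c))
E
```

```text
bbox 317 353 125 311
125 320 352
137 331 342
149 331 343
161 331 340
173 331 341
185 331 339
197 330 340
209 329 340
221 329 339
233 329 338
245 329 337
257 329 337
269 319 338
281 325 342
293 327 344
305 317 346
311 318 346
[ 0.4307 -0.3774  0.166 ] [ 0.4056 -0.3741  0.166 ]
[ 0.4245 -0.3643  0.166 ] [ 0.4159 -0.3632  0.166 ]
[ 0.4246 -0.3522  0.166 ] [ 0.4182 -0.3513  0.166 ]
[ 0.427  -0.3403  0.166 ] [ 0.419  -0.3392  0.166 ]
[ 0.4286 -0.3282  0.166 ] [ 0.4222 -0.3274  0.166 ]
[ 0.431  -0.3161  0.166 ] [ 0.423 -0.315  0.166]
[ 0.4335 -0.3039  0.166 ] [ 0.4245 -0.3027  0.166 ]
[ 0.4352 -0.2913  0.166 ] [ 0.4278 -0.2903  0.166 ]
[ 0.4369 -0.2785  0.166 ] [ 0.4302 -0.2776  0.166 ]
[ 0.4386 -0.2654  0.166 ] [ 0.4319 -0.2645  0.166 ]
[ 0.4489 -0.2531  0.166 ] [ 0.4302 -0.2505  0.166 ]
[ 0.4439 -0.2382  0.166 ] [ 0.4301 -0.2363  0.166 ]
[ 0.4546 -0.2251  0.166 ] [ 0.4291 -0.2215  0.166 ]
```

jog_arm([
  [[1,0,-0.5,-3,0],[1,0,0,-3,0],[1,0,0,0,0]],
])

```text
time_s: 1.58
tcp_pos: [0.4348, -0.3012, 0.2633]
eef_rot: [179.7, 0.1, -98.8]
contact_force: [0.4, 0.2, 1.2]
gripper_width: 0.0874
gripper_force: 0.0
```

Run:
```python
from bar import *
np.set_printoptions(precision=4,suppress=True)
s=r.get_state();print(s["time_s"],s["tcp_pos"],s["eef_rot"],s["qd"])
c=r.camera_info("wrist");im=r.capture("wrist");cv2.imwrite("pics/w2.png",im);np.save("w2.npy",c,allow_pickle=True)
w=bar(im,c)
for y,a,b in w[::15]: print(onz("wrist",a,y,.166,c),onz("wrist",b,y,.166,c))
```

```text
1.575 [ 0.4348 -0.3012  0.2633] [179.7139   0.0595 -98.8124] [-0.002  -1.4075  3.7065  1.452  -1.9572  0.0186]
bbox 307 352 136 318
136 323 325
148 323 336
160 323 340
172 324 334
184 324 334
196 322 335
208 323 335
220 322 335
232 323 335
244 323 335
256 322 335
268 323 334
280 324 333
292 324 333
304 321 339
316 319 340
318 322 334
[ 0.422 -0.377  0.166] [ 0.4207 -0.3768  0.166 ]
[ 0.4234 -0.3676  0.166 ] [ 0.4166 -0.3666  0.166 ]
[ 0.4242 -0.3581  0.166 ] [ 0.4161 -0.3569  0.166 ]
[ 0.4257 -0.3487  0.166 ] [ 0.4194 -0.3477  0.166 ]
[ 0.4284 -0.3393  0.166 ] [ 0.4202 -0.3381  0.166 ]
[ 0.4292 -0.3296  0.166 ] [ 0.4216 -0.3284  0.166 ]
[ 0.4307 -0.3198  0.166 ] [ 0.423  -0.3186  0.166 ]
[ 0.4323 -0.3098  0.166 ] [ 0.4245 -0.3086  0.166 ]
[ 0.4345 -0.2996  0.166 ] [ 0.4259 -0.2983  0.166 ]
[ 0.4348 -0.2889  0.166 ] [ 0.4288 -0.288   0.166 ]
[ 0.4364 -0.2781  0.166 ] [ 0.4303 -0.2772  0.166 ]
[ 0.4395 -0.2672  0.166 ] [ 0.4319 -0.266   0.166 ]
[ 0.4433 -0.2559  0.166 ] [ 0.4287 -0.2535  0.166 ]
```

View pics/w2.png

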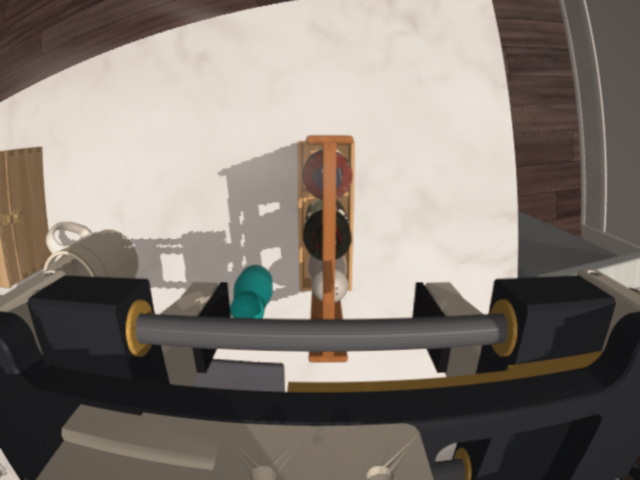

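The second wrist view shows the bar from (330,136) at the brown end to (328,361) at the salt end, with the fingers straddling it clear of the jars. Now I locate the ends and triangulate them for height.

Run:
```python
from h import *
np.set_printoptions(precision=4,suppress=True)
c1,c2=[np.load(f"w{i}.npy",allow_pickle=True).item() for i in(1,2)]
im=cv2.imread("pics/w2.png"); print(im[350:368,328].tolist()); print(im[130:142,331].tolist())
im=cv2.imread("pics/w1.png"); print(im[305:316,332].tolist()); print(im[120:130,336].tolist())
for a,b in(((336,124),(330,135.5)),((332,311.5),(328,361.5))):
    print(onz("wrist",*a,.166,c1),onz("wrist",*b,.166,c2),meet(ray("wrist",*a,c1),ray("wrist",*b,c2)))
s=meet(ray("wrist",336,124,c1),ray("top",443.2,294));print(s, meet(ray("wrist",332,311.5,c1),ray("top",375.8,284)))
print(r.get_state()["tcp_pos"])
```

```text
[[74, 76, 84], [65, 80, 111], [57, 94, 150], [55, 99, 161], [55, 99, 162], [56, 100, 162], [55, 100, 162], [56, 100, 162], [57, 103, 167], [58, 105, 171], [62, 107, 172], [89, 122, 176], [150, 171, 201], [206, 219, 230], [218, 226, 236], [218, 227, 236], [218, 226, 235], [217, 226, 235]]
[[215, 223, 233], [214, 222, 233], [215, 223, 233], [209, 219, 230], [186, 198, 218], [137, 154, 184], [84, 115, 165], [68, 108, 169], [67, 111, 174], [67, 110, 173], [67, 109, 171], [65, 106, 166]]
[[58, 102, 165], [57, 101, 164], [59, 103, 165], [59, 104, 168], [60, 107, 173], [62, 109, 175], [74, 114, 174], [127, 152, 190], [191, 207, 225], [216, 225, 235], [220, 228, 237]]
[[217, 225, 234], [216, 224, 233], [201, 214, 226], [156, 173, 201], [99, 128, 177], [73, 115, 177], [71, 115, 180], [68, 113, 177], [68, 109, 171], [65, 106, 168]]
[ 0.4181 -0.3765  0.166 ] [ 0.4176 -0.3766  0.166 ] (array([ 0.4175, -0.3768,  0.1558]), np.float64(0.0003898564442402975))
[ 0.4423 -0.2168  0.166 ] [ 0.4427 -0.2163  0.166 ] (array([ 0.4423, -0.2186,  0.1694]), np.float64(0.00032801119937145724))
(array([ 0.422 , -0.3739,  0.1744]), np.float64(0.0083286520017625)) (array([ 0.4451, -0.2176,  0.1684]), np.float64(0.005926416230386855))
[ 0.4357 -0.3018  0.2652]
```

jog_arm([
  [[1,-0.6,0.1,-4,0],[1,0,0,-4,0],[1,0,0,-3.3,0],[1,0,0,0,0],[-1,0,0,0,0],[-1,0,0,0,0],[-1,0,0,0,0],[-1,0,0,0,0]],
], force=50)

```text
time_s: 2.62
tcp_pos: [0.4306, -0.3007, 0.1531]
eef_rot: [-179.9, -0.0, -98.8]
contact_force: [-0.8, 0.4, 0.4]
gripper_width: 0.0533
gripper_force: 0.0
```

Before grasping I'll feel the arm's height with shut, empty fingers, so I open again and rise.

jog_arm([
  [[1,0,0,0,0],[1,0,0,0,0],[1,0,0,5,0],[1,0,0,6,0],[-1,1,2,6,0],[-1,4,4,1,0],[-1,4,4,0,0],[-1,4,4,0,0]],
], force=30)

```text
time_s: 3.62
tcp_pos: [0.5611, -0.1598, 0.3316]
eef_rot: [-179.9, 0.0, -98.8]
contact_force: [0.3, -1.0, -0.4]
gripper_width: 0.0527
gripper_force: 0.0
```

jog_arm([
  [[-1,4,4,0,0],[-1,0,5,0,0],[-1,0,5,0,0],[-1,0,4,0,0],[-1,0,0,0,0],[-1,0,0,0,0]],
])

```text
time_s: 4.38
tcp_pos: [0.6001, 0.019, 0.331]
eef_rot: [180.0, -0.0, -98.7]
contact_force: [-0.7, -0.6, 0.9]
gripper_width: 0.001
gripper_force: 0.0
```

Run:
```python
from h import *
s=r.get_state();print(s["time_s"],s["tcp_pos"],s["eef_rot"],s["qd"],s["gripper_width"])
c=r.camera_info("wrist");cv2.imwrite("pics/w3.png",r.capture("wrist"));np.save("w3.npy",c,allow_pickle=True)
```

```text
4.375 [0.60006656 0.01896971 0.33099924] [ 1.79983964e+02 -1.42242746e-02 -9.87249499e+01] [-1.08407834 -0.01343768 -0.12217827  0.02683501  0.10924311  0.13336476] 0.000986511977062897
```

View pics/w3.png

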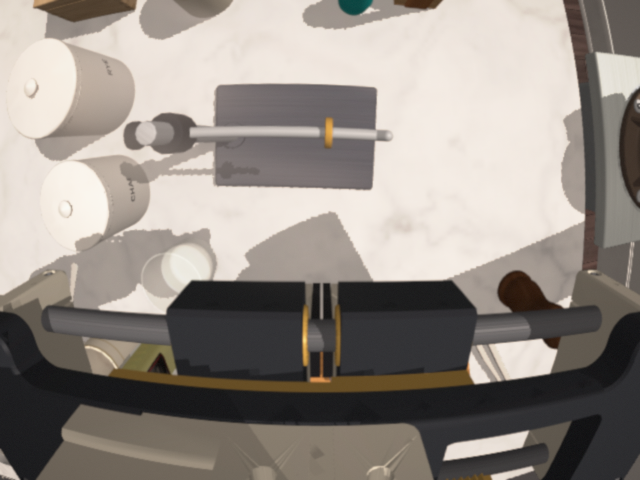

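The stand is clear in the wrist view: lip tip (391,135), collar (328,132), clamp end of the rod (190,132), post top (150,133). Take a second view from another place.

jog_arm([
  [[-1,1,-3,0,0],[-1,1,-3,0,0],[-1,0,0,0,0],[-1,0,0,0,0]],
])

```text
time_s: 4.92
tcp_pos: [0.6199, -0.0419, 0.331]
eef_rot: [180.0, 0.0, -98.9]
contact_force: [-0.1, 0.1, 0.2]
gripper_width: 0.0004
gripper_force: 0.0
```

Run:
```python
from h import *
np.set_printoptions(precision=4,suppress=True)
s=r.get_state();print(s["tcp_pos"],s["qd"])
c4=r.camera_info("wrist");im4=r.capture("wrist");cv2.imwrite("pics/w4.png",im4)
c3=np.load("w3.npy",allow_pickle=True).item();im3=cv2.imread("pics/w3.png")
def brass(im,guess):
    h=cv2.cvtColor(im,cv2.COLOR_BGR2HSV);m=cv2.inRange(h,(12,120,80),(30,255,255));y0=int(guess[1]);x0=int(guess[0])
    k=np.zeros_like(m);k[max(0,y0-40):y0+40,x0-40:x0+40]=1;m=m*k;ys,xs=np.nonzero(m);return (xs.min()-.5+xs.max()+.5)/2,(ys.min()+ys.max())/2,xs.min(),xs.max(),ys.min(),ys.max()
b3=brass(im3,(328,132));g=proj("wrist",(.581,-.0585,.22));b4=brass(im4,g);print(b3,g,b4)
print("collar",meet(ray("wrist",b3[0],b3[1],c3),ray("wrist",b4[0],b4[1],c4)))
for z in(.205,.22,.235): print(z,[onz("wrist",*p,z,c3) for p in((391,135.5),(b3[0],b3[1]),(365,134),(300,132),(250,131.5),(195,132))])
# rod edges in columns
for im,x,y in((im3,250,131),(im3,300,131),(im3,350,133)): print(im[y-10:y+11,x].mean(1).astype(int))
# plate corners
for im,c in((im3,c3),):
    P=[onz("wrist",*p,.012,c) for p in((217,85),(376,88),(372,188),(216,186))]; print(np.array(P),np.mean(P,0))
```

```text
[ 0.6199 -0.0419  0.331 ] [ 1.1186 -0.3523 -0.2371 -0.0878 -0.0024 -0.1311]
(np.float64(328.5), np.float64(132.5), np.int64(325), np.int64(332), np.int64(118), np.int64(147)) [373.9906 216.1698] (np.float64(368.5), np.float64(213.0), np.int64(364), np.int64(373), np.int64(199), np.int64(227))
collar (array([ 0.5834, -0.0592,  0.2081]), np.float64(0.00013862334748388416))
0.205 [array([ 0.5398, -0.0513,  0.205 ]), array([ 0.5834, -0.0592,  0.205 ]), array([ 0.5581, -0.0546,  0.205 ]), array([ 0.603 , -0.0626,  0.205 ]), array([ 0.6379, -0.0692,  0.205 ]), array([ 0.6784, -0.0772,  0.205 ])]
0.22 [array([ 0.5426, -0.0515,  0.22  ]), array([ 0.5837, -0.0589,  0.22  ]), array([ 0.5599, -0.0546,  0.22  ]), array([ 0.6022, -0.0622,  0.22  ]), array([ 0.6352, -0.0684,  0.22  ]), array([ 0.6734, -0.0759,  0.22  ])]
0.235 [array([ 0.5454, -0.0516,  0.235 ]), array([ 0.5841, -0.0587,  0.235 ]), array([ 0.5617, -0.0546,  0.235 ]), array([ 0.6015, -0.0617,  0.235 ]), array([ 0.6324, -0.0675,  0.235 ]), array([ 0.6683, -0.0746,  0.235 ])]
[109 108 109 110 125 153 177 188 194 200 197 192 181 168 148 125 108 107
 109 108 110]
[103 105 105 105 112 141 170 186 193 202 203 198 188 176 159 136 113 102
 103 104 103]
[101 101 102 101 113 144 175 189 198 205 207 199 188 174 155 129 107 103
 104 104 104]
[[ 0.7053 -0.1466  0.012 ]
 [ 0.5133 -0.1096  0.012 ]
 [ 0.5355  0.013   0.012 ]
 [ 0.7289 -0.0206  0.012 ]] [ 0.6207 -0.0659  0.012 ]
```

jog_arm([
  [[-1,1.1,-2.6,0,-0.031],[-1,0,0,-3,0],[-1,0,0,-3,0],[-1,0,0,-0.9,0],[-1,0,0,0,0],[-1,0,0,0,0]],
])

```text
time_s: 5.72
tcp_pos: [0.6318, -0.0669, 0.2636]
eef_rot: [-179.9, 0.0, -100.5]
contact_force: [0.3, -0.4, 0.7]
gripper_width: 0.0005
gripper_force: 0.0
```

jog_arm([
  [[-1,0,0,-0.2,0],[-1,0,0,-0.2,0],[-1,0,0,-0.2,0],[-1,0,0,0,0]],
])

```text
time_s: 6.22
tcp_pos: [0.631, -0.0671, 0.2559]
eef_rot: [180.0, -0.0, -100.5]
contact_force: [0.1, -0.2, -0.3]
gripper_width: 0.0005
gripper_force: 0.0
```

jog_arm([
  [[-1,0,0,-0.2,0],[-1,0,0,-0.2,0],[-1,0,0,-0.2,0],[-1,0,0,0,0]],
])

```text
time_s: 6.72
tcp_pos: [0.631, -0.0671, 0.2499]
eef_rot: [180.0, -0.0, -100.5]
contact_force: [0.3, -0.3, 0.4]
gripper_width: 0.0008
gripper_force: 0.0
```

jog_arm([
  [[-1,0,0,-0.2,0],[-1,0,0,-0.2,0],[-1,0,0,0,0]],
])

```text
time_s: 7.1
tcp_pos: [0.631, -0.0671, 0.2459]
eef_rot: [180.0, -0.0, -100.5]
contact_force: [-0.5, 0.1, -0.9]
gripper_width: 0.0005
gripper_force: 0.0
```

jog_arm([
  [[-1,0,0,-0.2,0],[-1,0,0,-0.2,0],[-1,0,0,0,0]],
])

```text
time_s: 7.48
tcp_pos: [0.631, -0.0671, 0.2419]
eef_rot: [180.0, -0.0, -100.5]
contact_force: [0.2, 0.0, 0.8]
gripper_width: 0.0
gripper_force: 0.0
```

jog_arm([
  [[-1,0,0,-0.2,0],[-1,0,0,-0.1,0],[-1,0,0,0,0]],
])

```text
time_s: 7.85
tcp_pos: [0.6311, -0.0671, 0.239]
eef_rot: [180.0, -0.0, -100.5]
contact_force: [-0.7, -0.1, -0.6]
gripper_width: 0.0004
gripper_force: 0.0
```

jog_arm([
  [[-1,0,0,-0.1,0],[-1,0,0,-0.1,0],[-1,0,0,0,0]],
])

```text
time_s: 8.22
tcp_pos: [0.6311, -0.0671, 0.237]
eef_rot: [180.0, -0.0, -100.5]
contact_force: [0.0, 0.0, -0.8]
gripper_width: 0.0002
gripper_force: 0.0
```

jog_arm([
  [[-1,0,0,-0.1,0],[-1,0,0,-0.1,0],[-1,0,0,0,0]],
])

```text
time_s: 8.6
tcp_pos: [0.6311, -0.0671, 0.235]
eef_rot: [180.0, -0.0, -100.5]
contact_force: [-0.0, -1.1, 0.0]
gripper_width: 0.0008
gripper_force: 0.0
```

jog_arm([
  [[-1,0,0,-0.1,0],[-1,0,0,0,0]],
])

```text
time_s: 8.85
tcp_pos: [0.6311, -0.0671, 0.234]
eef_rot: [180.0, -0.0, -100.5]
contact_force: [-0.1, -0.1, 0.3]
gripper_width: 0.0003
gripper_force: 0.0
```

jog_arm([
  [[-1,0,0,-0.1,0],[-1,0,0,0,0]],
])

```text
time_s: 9.1
tcp_pos: [0.6311, -0.0671, 0.233]
eef_rot: [180.0, -0.0, -100.5]
contact_force: [0.6, -1.1, 0.2]
gripper_width: 0.0002
gripper_force: 0.0
```

jog_arm([
  [[-1,0,0,-0.1,0],[-1,0,0,0,0]],
])

```text
time_s: 9.35
tcp_pos: [0.6311, -0.0671, 0.232]
eef_rot: [180.0, -0.0, -100.5]
contact_force: [0.0, 0.1, 0.4]
gripper_width: 0.0002
gripper_force: 0.0
```

jog_arm([
  [[-1,0,0,-0.1,0],[-1,0,0,0,0]],
])

```text
time_s: 9.6
tcp_pos: [0.6312, -0.0671, 0.2317]
eef_rot: [-180.0, -0.0, -100.5]
contact_force: [-1.4, 0.3, 4.0]
gripper_width: 0.0002
gripper_force: 2.0
```

Contact: the fingertips met the rod at TCP z = 0.2318, so the rod top is 0.2128 and the axis 0.2088, matching the 0.208 from the triangulation. Back to the caddy.

jog_arm([
  [[-1,0,0,5,0],[-1,0,0,5,0],[-1,-2,-3,0,0.031],[1,-4,-4,0,0],[1,-4,-4,0,0],[1,-4,-4,0,0],[1,-4,-4,0,0],[1,-2,-4,0,0]],
])

```text
time_s: 10.6
tcp_pos: [0.4292, -0.2981, 0.3318]
eef_rot: [-179.9, 0.0, -98.8]
contact_force: [0.9, -0.7, -0.2]
gripper_width: 0.0446
gripper_force: 0.0
```

jog_arm([
  [[1,0,0,0,0],[1,0,0,0,0]],
])

```text
time_s: 10.85
tcp_pos: [0.4311, -0.2971, 0.331]
eef_rot: [-180.0, 0.0, -98.8]
contact_force: [0.0, 0.3, -0.5]
gripper_width: 0.0645
gripper_force: 0.0
```

jog_arm([
  [[1,-0.1,-0.3,0,0],[1,0,0,-5,0],[1,0,0,-5,0],[1,0,0,-4,0],[1,0,0,-3,0],[1,0,0,-0.9,0],[1,0,0,0,0],[-1,0,0,0,0]],
], force=50)

```text
time_s: 11.85
tcp_pos: [0.4311, -0.3002, 0.1535]
eef_rot: [-179.9, -0.0, -98.7]
contact_force: [1.0, -0.3, -0.1]
gripper_width: 0.0823
gripper_force: 0.0
```

jog_arm([
  [[-1,0,0,0,0],[-1,0,0,0,0],[-1,0,0,0,0],[-1,0,0,0,0],[-1,0,0,0,0],[-1,0,0,0,0],[-1,0,0,0,0]],
])

```text
time_s: 12.72
tcp_pos: [0.4301, -0.3001, 0.1521]
eef_rot: [180.0, -0.0, -98.8]
contact_force: [0.1, 0.4, -0.3]
gripper_width: 0.0134
gripper_force: 0.0
```

jog_arm([
  [[-1,0,0,0,0],[-1,0,0,0,0],[-1,0,0,0,0]],
])

```text
time_s: 13.1
tcp_pos: [0.4299, -0.3001, 0.152]
eef_rot: [180.0, -0.0, -98.8]
contact_force: [-0.7, -0.7, -1.6]
gripper_width: 0.0077
gripper_force: 50.0
```

jog_arm([
  [[-1,0,0,0.5,0],[-1,0,0,0.5,0],[-1,0,0,1,0],[-1,0,0,2,0],[-1,0,0,3,0],[-1,0,0,3,0],[-1,0,0,0,0],[-1,0,0,0,0]],
])

```text
time_s: 14.1
tcp_pos: [0.4296, -0.2997, 0.2513]
eef_rot: [180.0, 0.0, -98.8]
contact_force: [-0.6, 0.2, -5.7]
gripper_width: 0.0081
gripper_force: 50.0
```

Run:
```python
from h import *
s=r.get_state();print(s["tcp_pos"],s["contact_force"],s["moment"],s["gripper_width"],r.tip_extent)
c=r.camera_info("wrist");np.save("w5.npy",c,allow_pickle=True);w=r.capture("wrist");cv2.imwrite("pics/w5.png",w)
t=r.capture("scene");cv2.imwrite("pics/s5.png",t)
o=np.zeros((480,800,3),np.uint8);o[:,:440]=w[:,100:540];o[:,440:]=cv2.resize(t[180:400,280:445],(360,480));cv2.imwrite("pics/v5.png",o)
```

```text
[ 0.42958692 -0.29970361  0.25133134] [-0.55851737  0.16582571 -5.72971273] [-0.06689311  0.19199845 -0.02118701] 0.008067260503337972 0.019
```

View pics/v5.png

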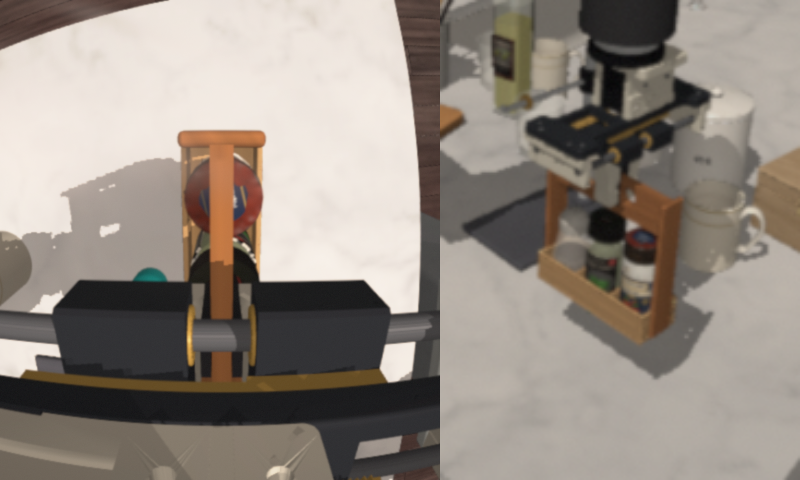

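The caddy is lifted with all three jars seated. The brown end of the bar is at about (322,131) in full wrist pixels. I check for sag against the prediction for a rigid grip.

Run:
```python
from h import *
np.set_printoptions(precision=2,suppress=True)
w=cv2.imread("pics/w5.png"); print(w[125:137,322].tolist())
T=np.array([.4296,-.2997,.2513]); e=np.array([-.0120,-.0765,.014])
for a in(-4,-2,0,2,4): # + = brown end up
    t=np.radians(a); L=.0775; y=-L*np.cos(t)-.014*np.sin(t)*-1*0; 
    v=np.array([-L*np.cos(t)-.014*np.sin(t), .014*np.cos(t)+L*np.sin(t)])
    print(a,proj("wrist",T+np.array([.151*v[0],.988*v[0],v[1]])))
# scene: hem of tray/bottom edge corners slopes via contour of light tray
s=cv2.imread("pics/s5.png");
for P in((T+[-.012,-.0765,.014]),(T+[-.012,-.0765,.014-.166])): print("scene",proj("scene",P))
```

```text
[[226, 234, 242], [227, 234, 243], [226, 234, 242], [222, 231, 240], [195, 210, 226], [139, 158, 190], [86, 118, 169], [71, 113, 174], [74, 118, 182], [75, 120, 187], [76, 123, 191], [75, 123, 193]]
-4 [322.08 134.68]
-2 [322.12 132.71]
0 [322.17 130.94]
2 [322.21 129.38]
4 [322.26 128.05]
scene [387.38 272.37]
scene [380.95 333.16]
```

Sag is at most about 0.5°, and the grip is good. Carry to the pre-insertion pose: TCP target (0.488, -0.0715), high, with a turn of -0.031 rad.

jog_arm([
  [[-1,0,0,2,0],[-1,0,0,2,-0.031],[-1,0,2,1,0],[-1,0.5,3,0,0],[-1,0.5,3,0,0],[-1,1,3.5,0,0],[-1,1,3.5,0,0],[-1,1,3,0,0]],
])

```text
time_s: 15.2
tcp_pos: [0.4698, -0.1188, 0.301]
eef_rot: [179.9, -0.0, -100.5]
contact_force: [1.3, -0.8, -4.0]
gripper_width: 0.0079
gripper_force: 50.0
```

jog_arm([
  [[-1,1,2.5,0,0],[-1,0.8,1.5,0,0],[-1,0,0.8,0,0],[-1,0,0,0,0],[-1,0,0,0,0]],
])

```text
time_s: 15.82
tcp_pos: [0.4878, -0.0727, 0.3021]
eef_rot: [180.0, -0.0, -100.6]
contact_force: [-0.3, -0.5, -6.0]
gripper_width: 0.0076
gripper_force: 50.0
```

jog_arm([
  [[-1,0,0.1,-1.5,0],[-1,0,0,-2.5,0],[-1,0,0,-2.5,0],[-1,0,0,-1.5,0],[-1,0,0,-0.65,0],[-1,0,0,0,0],[-1,0,0,0,0]],
])

```text
time_s: 16.7
tcp_pos: [0.4887, -0.0711, 0.2164]
eef_rot: [-179.9, 0.0, -100.5]
contact_force: [-0.1, 0.0, -4.5]
gripper_width: 0.0075
gripper_force: 50.0
```

Run:
```python
from h import *
s=r.get_state();print(s["time_s"],s["tcp_pos"],s["eef_rot"],s["contact_force"])
c=r.camera_info("wrist");w=r.capture("wrist");cv2.imwrite("pics/w6.png",w);np.save("w6.npy",c,allow_pickle=True)
t=r.capture("scene");cv2.imwrite("pics/s6.png",t)
T=s["tcp_pos"]; 
print("pred end row",proj("wrist",T+np.array([-.0775*.184,-.0775*.983,.014])),w[125:137,322].mean(1).astype(int))
for n,P in(("hole",T+[.0054,.0291,-.0043]),("tip",[.5396,-.051,.2113])): print(n,proj("scene",P))
o=np.zeros((480,800,3),np.uint8);o[:,:440]=w[:,100:540];o[:,440:]=cv2.resize(t[160:380,270:435],(360,480),interpolation=2);cv2.imwrite("pics/v6.png",o)
```

```text
16.7 [ 0.488706   -0.07105066  0.21643463] [-1.79918682e+02  2.05781267e-02 -1.00532336e+02] [-0.09159538  0.00807847 -4.49166852]
pred end row [322.98092704 130.55609737] [233 233 233 228 196 145 120 122 125 129 131 131]
hole [294.06068364 234.5790529 ]
tip [307.44484461 230.0497902 ]
```

View pics/v6.png

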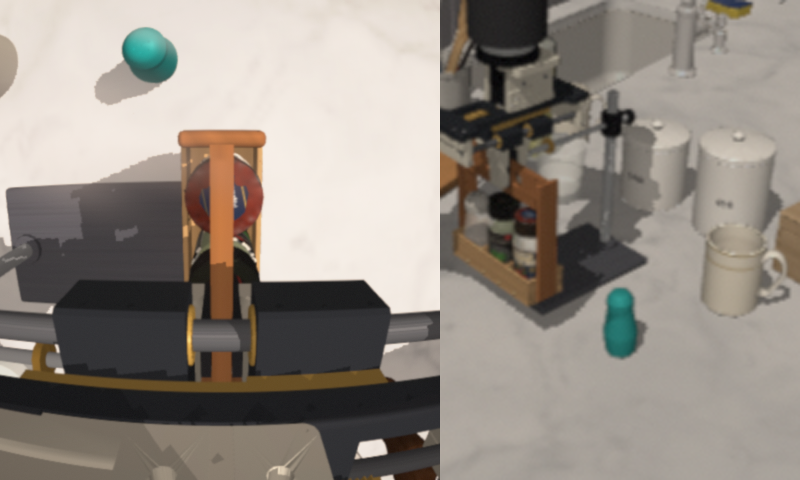

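The bar is held level in front of the arm, with the wrist view unchanged from before (bar at column 322). The collar shows at about (145,358) and the turquoise item is clear. Insert along the arm, direction (0.983, -0.184).

jog_arm([
  [[-1,1,-0.19,0,0],[-1,1,-0.19,0,0],[-1,1,-0.19,0,0],[-1,0.4,-0.07,0,0],[-1,0,0,0,0],[-1,0,0,0,0]],
])

```text
time_s: 17.55
tcp_pos: [0.5218, -0.0775, 0.2155]
eef_rot: [180.0, -0.0, -100.5]
contact_force: [0.4, -0.9, -5.1]
gripper_width: 0.0076
gripper_force: 50.0
```

jog_arm([
  [[-1,0.5,-0.09,0,0],[-1,0.5,-0.09,0,0],[-1,0,0,0,0]],
])

```text
time_s: 17.92
tcp_pos: [0.5326, -0.0793, 0.2156]
eef_rot: [-180.0, -0.0, -100.5]
contact_force: [0.1, -0.6, -4.7]
gripper_width: 0.0079
gripper_force: 50.0
```

jog_arm([
  [[-1,0.3,-0.06,0,0],[-1,0.3,-0.06,0,0],[-1,0,0,0,0]],
])

```text
time_s: 18.3
tcp_pos: [0.5383, -0.0805, 0.2156]
eef_rot: [180.0, -0.0, -100.5]
contact_force: [0.3, -0.0, -4.6]
gripper_width: 0.0074
gripper_force: 50.0
```

jog_arm([
  [[-1,0.3,-0.06,0,0],[-1,0.3,-0.05,0,0],[-1,0,0,0,0]],
])

```text
time_s: 18.68
tcp_pos: [0.5444, -0.0816, 0.2156]
eef_rot: [180.0, -0.0, -100.5]
contact_force: [0.9, -0.5, -5.1]
gripper_width: 0.0077
gripper_force: 50.0
```

jog_arm([
  [[-1,0.6,-0.11,0,0],[-1,0.6,-0.11,0,0],[-1,0.4,-0.08,0,0],[-1,0.2,-0.04,0,0],[-1,0,0,0,0]],
])

```text
time_s: 19.3
tcp_pos: [0.5622, -0.085, 0.2155]
eef_rot: [180.0, -0.0, -100.5]
contact_force: [0.2, 0.6, -4.8]
gripper_width: 0.0078
gripper_force: 50.0
```

jog_arm([
  [[-1,0.2,-0.04,0,0],[-1,0.1,-0.02,0,0],[-1,0,0,0,0]],
])

```text
time_s: 19.68
tcp_pos: [0.5652, -0.0856, 0.2157]
eef_rot: [-180.0, -0.0, -100.5]
contact_force: [-0.4, 0.2, -5.6]
gripper_width: 0.0078
gripper_force: 50.0
```

jog_arm([
  [[-1,0,0,-0.2,0],[-1,0,0,-0.2,0],[-1,0,0,-0.2,0],[-1,0,0,0,0]],
])

```text
time_s: 20.18
tcp_pos: [0.565, -0.0856, 0.2094]
eef_rot: [180.0, -0.0, -100.5]
contact_force: [0.1, -0.2, -5.1]
gripper_width: 0.0075
gripper_force: 50.0
```

jog_arm([
  [[-1,0,0,-0.05,0],[-1,0,0,-0.05,0],[-1,0,0,0,0]],
])

```text
time_s: 20.55
tcp_pos: [0.5651, -0.0856, 0.2086]
eef_rot: [-180.0, 0.0, -100.5]
contact_force: [-0.9, 0.1, -4.8]
gripper_width: 0.0077
gripper_force: 50.0
```

jog_arm([
  [[-1,0.2,-0.04,0,0],[-1,0.2,-0.04,0,0],[-1,0,0,0,0]],
])

```text
time_s: 20.92
tcp_pos: [0.5693, -0.0864, 0.2086]
eef_rot: [-180.0, -0.0, -100.5]
contact_force: [0.1, 0.1, -5.5]
gripper_width: 0.0074
gripper_force: 50.0
```

jog_arm([
  [[-1,0.1,-0.02,0,0],[-1,0,0,0,0]],
])

```text
time_s: 21.18
tcp_pos: [0.5702, -0.0866, 0.2086]
eef_rot: [-180.0, -0.0, -100.5]
contact_force: [0.2, 0.5, -5.4]
gripper_width: 0.0077
gripper_force: 50.0
```

jog_arm([
  [[-1,0.05,-0.01,0,0],[-1,0,0,0,0]],
])

```text
time_s: 21.42
tcp_pos: [0.5706, -0.0867, 0.2087]
eef_rot: [-180.0, 0.0, -100.5]
contact_force: [-0.7, 0.2, -5.1]
gripper_width: 0.0075
gripper_force: 50.0
```

jog_arm([
  [[-1,0.05,-0.01,0,0],[-1,0,0,0,0]],
])

```text
time_s: 21.68
tcp_pos: [0.5711, -0.0868, 0.2086]
eef_rot: [180.0, 0.0, -100.5]
contact_force: [0.4, 0.3, -5.0]
gripper_width: 0.0075
gripper_force: 50.0
```

jog_arm([
  [[-1,0.05,-0.01,0,0],[-1,0,0,0,0]],
])

```text
time_s: 21.92
tcp_pos: [0.5714, -0.0869, 0.2086]
eef_rot: [180.0, -0.0, -100.5]
contact_force: [-1.2, 0.9, -4.6]
gripper_width: 0.0077
gripper_force: 50.0
```

jog_arm([
  [[-1,0.05,-0.01,0,0],[-1,0,0,0,0]],
])

```text
time_s: 22.18
tcp_pos: [0.5715, -0.0869, 0.2085]
eef_rot: [179.9, -0.0, -100.5]
contact_force: [-4.5, 0.9, -3.0]
gripper_width: 0.0077
gripper_force: 50.0
```

jog_arm([
  [[-1,0.05,-0.01,0,0],[-1,0,0,0,0]],
])

```text
time_s: 22.42
tcp_pos: [0.5716, -0.0869, 0.2085]
eef_rot: [179.9, -0.0, -100.5]
contact_force: [-7.6, 2.9, -0.5]
gripper_width: 0.0076
gripper_force: 50.0
```

The collar is felt at TCP x = 0.5715, exactly as predicted. Ease off, then lower onto the rod.

jog_arm([
  [[-1,-0.1,0.02,0,0],[-1,0,0,0,0]],
])

```text
time_s: 22.68
tcp_pos: [0.5715, -0.0869, 0.2085]
eef_rot: [180.0, -0.0, -100.5]
contact_force: [-2.5, 0.5, -3.5]
gripper_width: 0.0076
gripper_force: 50.0
```

jog_arm([
  [[-1,0,0,-0.05,0],[-1,0,0,0,0]],
])

```text
time_s: 22.92
tcp_pos: [0.5715, -0.0869, 0.2081]
eef_rot: [180.0, -0.0, -100.5]
contact_force: [-4.3, 1.5, -3.0]
gripper_width: 0.0075
gripper_force: 50.0
```

jog_arm([
  [[-1,0,0,-0.05,0],[-1,0,0,0,0]],
])

```text
time_s: 23.18
tcp_pos: [0.5715, -0.087, 0.2076]
eef_rot: [180.0, -0.0, -100.5]
contact_force: [-4.3, 1.3, -3.3]
gripper_width: 0.0077
gripper_force: 50.0
```

jog_arm([
  [[-1,-0.03,0,-0.05,0],[-1,0,0,0,0]],
])

```text
time_s: 23.42
tcp_pos: [0.5715, -0.0869, 0.2074]
eef_rot: [-180.0, -0.0, -100.5]
contact_force: [-4.3, 0.5, -0.6]
gripper_width: 0.0074
gripper_force: 50.0
```

jog_arm([
  [[-1,0,0,-0.05,0],[-1,0,0,0,0]],
])

```text
time_s: 23.68
tcp_pos: [0.5716, -0.0869, 0.2073]
eef_rot: [-179.9, 0.0, -100.5]
contact_force: [-5.1, 0.3, 2.1]
gripper_width: 0.0076
gripper_force: 50.0
```

jog_arm([
  [[-1,0,0,-0.05,0],[-1,0,0,0,0]],
])

```text
time_s: 23.92
tcp_pos: [0.5716, -0.0869, 0.2072]
eef_rot: [-179.9, 0.0, -100.5]
contact_force: [-6.6, 2.1, 6.1]
gripper_width: 0.0076
gripper_force: 50.0
```

jog_arm([
  [[-1,-0.05,0.01,0.08,0],[-1,0,0,0,0],[-1,0,0,0,0]],
], force=10)

```text
time_s: 24.3
tcp_pos: [0.5715, -0.0869, 0.2073]
eef_rot: [-179.9, 0.0, -100.5]
contact_force: [-1.7, -0.4, 1.1]
gripper_width: 0.0077
gripper_force: 10.0
```

jog_arm([
  [[-0.7,0,0,0,0],[-0.7,0,0,0,0],[-0.7,0,0,0,0],[-0.7,0,0,0,0]],
])

```text
time_s: 24.8
tcp_pos: [0.5709, -0.0868, 0.2069]
eef_rot: [-180.0, 0.0, -100.5]
contact_force: [0.4, -0.2, 0.9]
gripper_width: 0.013
gripper_force: 0.0
```

Run:
```python
from h import *
s=r.get_state();print(s["time_s"],s["tcp_pos"],s["contact_force"],s["gripper_width"])
w=r.capture("wrist");t=r.capture("scene");cv2.imwrite("pics/w7.png",w);cv2.imwrite("pics/s7.png",t)
o=np.zeros((480,800,3),np.uint8);o[:,:440]=w[:,100:540];o[:,440:]=cv2.resize(t[160:320,290:410],(360,480),interpolation=2);cv2.imwrite("pics/v7.png",o)
```

```text
24.8 [ 0.57092214 -0.08675814  0.20694365] [ 0.42730281 -0.20080985  0.86076914] 0.013026458378087533
```

View pics/v7.png

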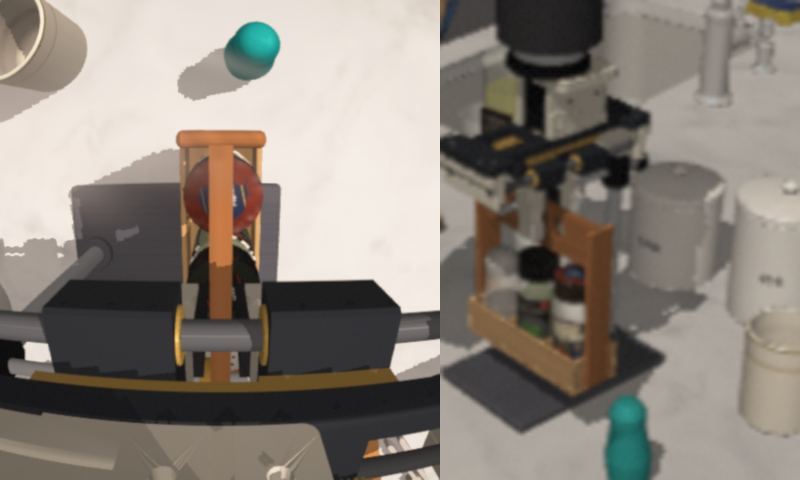

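The fingers are off the bar. The caddy hangs level on the arm at the collar, with jars seated. Open further and rise straight up.

jog_arm([
  [[0.2,0,0,0,0],[0.2,0,0,0,0],[0.2,0,0,0,0],[0.2,0,0,0,0],[0.2,0,0,0,0],[0.2,0,0,0,0]],
])

```text
time_s: 25.65
tcp_pos: [0.5708, -0.0868, 0.2069]
eef_rot: [-180.0, 0.0, -100.5]
contact_force: [-0.2, -0.6, -0.6]
gripper_width: 0.052
gripper_force: 0.0
```

jog_arm([
  [[0.2,0,0,1,0],[0.2,0,0,2,0],[0.2,0,0,3,0],[0.2,0,0,4,0],[0.2,0,0,4,0],[0.2,0,-4,0,0],[0.2,-2,-5,0,0],[0.2,-3,-5,0,0]],
])

```text
time_s: 26.65
tcp_pos: [0.5205, -0.228, 0.3474]
eef_rot: [-180.0, -0.0, -100.5]
contact_force: [0.7, -0.3, 0.5]
gripper_width: 0.0525
gripper_force: 0.0
```

jog_arm([
  [[0.2,-3,-5,0,0],[0.2,-3,-5,0,0],[0.2,-3,-5,0,0],[0.2,0,0,0,0],[0.2,0,0,0,0],[0.2,0,0,0,0],[0.2,0,0,0,0],[0.2,0,0,0,0]],
])

```text
time_s: 27.65
tcp_pos: [0.4313, -0.3761, 0.347]
eef_rot: [-180.0, 0.0, -100.5]
contact_force: [-0.5, 0.7, 0.8]
gripper_width: 0.0524
gripper_force: 0.0
```

Run:
```python
from h import *
s=r.get_state();print(s["time_s"],s["tcp_pos"],s["contact_force"])
a=r.capture("top");t=r.capture("scene");cv2.imwrite("pics/t8.png",a);cv2.imwrite("pics/s8.png",t)
o=np.zeros((480,800,3),np.uint8);o[:,:400]=cv2.resize(t[160:340,270:420],(400,480),interpolation=2);o[:,400:]=cv2.resize(a[150:294,255:375],(400,480),interpolation=2);cv2.imwrite("pics/v8.png",o)
```

```text
27.65 [ 0.43132839 -0.37614752  0.34700272] [-0.51065779  0.67470908  0.77789485]
```

View pics/v8.png

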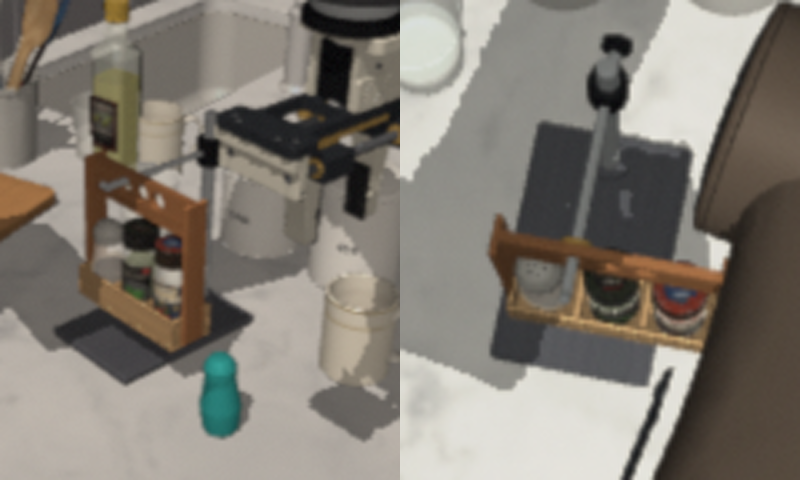

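The caddy hangs level by the salt-side hole, with its bar against the brass collar at about (575,245) in the composite. The jars are inside and the bystanders untouched. I check that it is at rest, then hand in.

jog_arm([
  [[0.2,0,0,0,0],[0.2,0,0,0,0],[0.2,0,0,0,0],[0.2,0,0,0,0],[0.2,0,0,0,0],[0.2,0,0,0,0],[0.2,0,0,0,0],[0.2,0,0,0,0]],
])

```text
time_s: 28.75
tcp_pos: [0.4308, -0.3768, 0.3469]
eef_rot: [-180.0, 0.0, -100.5]
contact_force: [0.0, -0.4, -0.7]
gripper_width: 0.0525
gripper_force: 0.0
```

Run:
```python
from h import *
d=lambda a,b:int((cv2.absdiff(a,b)[210:300,295:355].max(2)>25).sum())
a=cv2.imread("pics/s8.png");b=r.capture("scene");print("moved px",d(a,b))
if d(a,b)<25: print(r.close_job())
```

```text
moved px 0
the job is handed in; nothing more can be done
None
```

The job is handed in, with no verdict returned: the caddy hangs level by the salt-side hole, resting against the brass collar, with all three jars inside and the robot clear, at 28.8 s of the 67 s allowed.

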